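# Eject the pipe offcut with the bender's ratchet knob and wind it home

### The job

A copper pipe offcut is left under the clear guard of the pipe bender: turn the teal ratchet knob clockwise, click by click, until the pusher drops the offcut into the blue bin. Then flip the red pawl tab back so the pawl stands clear of the ratchet wheel, and turn the knob back anticlockwise all the way home to its stop. Leave the pawl flipped back and the offcut in the bin, let go of everything, and do not disturb the torch, the grips or the screwdriver set.

Things in the scene. Friction and masses are not known exactly. Their poses are not given: they have to be found in the camera images.
- bender: Aluminium bench pipe bender, fixed. Base plate 240 (x) by 360 (y) by 12 mm; origin under it, on the work surface; x away from the robot at yaw 0, y left, z up. In its frame, mm: knob axis x -45, y 0; pawl hinge x -97, y 36, z 74; pawl bracket y 48 to 56, top z 80.
- former (a point): Centre of the top of the round grooved bending former, radius 50 mm, at bender x 10, y 118, z 108. A bar handle with a red end runs from it at z 104 to 124 mm to bender x 200, y 190. Keep clear of it.
- channel_exit (a point): Middle of the channel floor at its exit end (bender x 65, y -60, z 85 mm). The straight channel runs from here along bender +y, 110 mm long, 28 mm wide inside, under a clear guard (top z 127 mm). A steel pusher, drawn back by a light spring as the knob returns, moves in it; its arm spans bender x 18 to 77, y 30 to -55, top z 115.
- knob (a joint): Knob on a vertical axis, rad: 0 = home at its stop, grows as turned CLOCKWISE seen from above; end stop 2.75. Starts at 0 to 0.3. The pawl clicks in at 0.55, 1.07, 1.60, 2.12, 2.65; with it in, the knob goes back at most 0.04 behind the last click. Stays where left (friction about 0.1 N m). A crank pin under it shoves the pusher; the offcut tips off the exit near 1.9 and has fallen by 2.2.
- knob_grip (a point): On the knob's axis, at mid height of its teal grip bar, z 103 mm. Bar 60 mm long along this point's x, 14 mm thick along its y, z 80 to 118 mm, white line on top. At joint 0 the axes are parallel to the bender's; world yaw = bender yaw minus joint value. Above z 80 it is clear for 60 mm around.
- wheel (a point): Centre of the steel ratchet wheel under the knob's grip, on the knob's axis at z 58 mm; 84 mm diameter, 12 saw teeth 6 mm high on its upper face (tops z 64 mm), which the pawl's tip lies on. It turns with the knob.
- pawl (a joint): Drop pawl on a level hinge along the bender's y, rad. Near 0 (-0.06 to 0.15) it lies in the teeth by its own weight; grows as the tip lifts and the red tab swings towards the bender's -x. Past about 1.0 it falls over by itself and stays at its stop, 1.9, clear of the wheel; let go before that, it drops back in. Needs under 1 N at the tab.
- pawl_tab (a point): Middle of the top edge of the pawl's red tab (bender x -97, y 72, z 118 mm with the pawl in). Tab 22 mm wide (bender's y), 8 mm thick (bender's x), standing 44 mm straight up from the hinge pin (z 74). Push it over from its wheel side towards bender -x with closed fingers, 35 mm or more at z 90, or pinch it. Flipped, it lies about level, pointing to -x.
- offcut: Copper pipe offcut, 24 mm diameter, 56 mm long, about 70 g, origin at its middle, axis along its y. Lies in the channel, its origin at z 97 mm.
- bin: Blue open bin, 90 mm (x) by 120 mm (y), 42 mm high, 4 mm walls, fixed under the channel's exit, leaning 12 degrees outward. Origin under the centre of its floor, z along its walls.
- torch: Black inspection torch lying down, 150 mm long along x, 33 mm thick. Bystander, do not disturb.
- grips: Pair of steel grips lying flat, 170 mm long along x, 60 mm wide, 16 mm high. Bystander, do not disturb.
- drivers: Four teal-handled screwdrivers in a clear stand, 60 by 160 mm, 155 mm high. Bystander, do not disturb.

How it is judged:
On the way, in this order (a step that is already met when the one before it is completed fails the run):
1. the knob is clicked forward until the offcut has dropped into the bin (value of joint knob above 1.45 rad and z of offcut in the frame of bin below 0.045 m and y of offcut in the frame of bin between -0.056 and 0.056 m), for 0.2 s.
2. the pawl is flipped back before the knob is turned back (value of joint pawl above 1.2 rad and value of joint knob above 1.3 rad), for 0.2 s.
At the end, for the whole second after the job is handed in: The knob is home (within 0.12 rad of its stop), the pawl still stands flipped clear of the wheel (over 1.2 rad), and the offcut rests inside the bin (value of joint knob below 0.12 rad and value of joint pawl above 1.2 rad and z of offcut in the frame of bin between 0 and 0.045 m and y of offcut in the frame of bin between -0.056 and 0.056 m and x of offcut in the frame of bin between -0.042 and 0.042 m and linear speed of offcut below 0.03 m/s); the robot touches nothing.
It fails at once if a bystander (torch, grips, screwdriver set) is moved more than 30 mm (distance of any of torch, grips, drivers from where it was at the start of the episode above 0.03 m).
It also fails if it takes over 67 s, if anything falls off the work surface, if the arm or the gripper's body presses on something with over 40 N, if the wrist force passes 120 N, or if a joint passes its speed limit or range.

### The arm

A 7-joint arm with a two-finger parallel gripper is mounted at the origin on the work surface. World frame = base frame: x ahead of the robot, y to its left, z up, the work surface at z = 0. Lengths are in m, angles in rad, forces in N, time in s.
With the tool pointing down it reaches from about 0.4 to 0.85 m from the base axis. Payload 4.5 kg.
Tool frame: the origin (TCP) lies at the very end of the fingers, on their centre line; the grasp point (between the pads) lies 19 mm behind it; z points along the fingers, y is the line along which they close (so a half turn about z gives the same grasp; the last joint's range is limited). The gripper opens to 88 mm and grips with 3 to 60 N. Pads are 18 mm wide; open, the fingers measure 123 mm over their backs; the gripper's body (75 mm by 187 mm) begins 45 mm behind the grasp point.
Start: joints at [1.159, 0.689, -0.195, 1.565, 0.157, 0.902, -0.215], TCP at [0.27, -0.564, 0.239] pointing down, gripper open.
Joint ranges: [-3.01, 3.01], [-0.46, 2.08], [-1.47, 1.51], [0.13, 2.56], [-1, 4.14], [0.04, 2.09], [-2.66, 2.66]. Speed limits (rad/s): [2.57, 2.57, 3.14, 3.14, 3.14, 3.14, 3.14].

### API

Orientations are given as [roll, pitch, yaw] about the fixed x, y, z axes, in that order (R = Rz(yaw) Ry(pitch) Rx(roll)).
In Python, from station import move_ptp, movel, move_joints, command_gripper, dwell, inverse_kinematics, read_state, get_image, camera_params, Unreachable, finish_job, recognise, outline_of gives the robot as it stands. Calls block until the motion is done:
- move_ptp(position, orientation): joint-space move of the TCP to a pose.
- movel(position, rotation=None, rate=0.15, stop_force=None): straight line of the TCP; rotation=None keeps the orientation; rate is the mean speed in m/s. With stop_force (N) it stops when the force on the tool has changed by that much, and returns True; else False.
- move_joints(angles): joint-space move.
- command_gripper(opening, force=None): opening from 0.0 (shut) to 1.0 (fully open); force is the grip in N (None keeps the last); returns when the fingers have stopped.
- dwell(seconds).
- inverse_kinematics(position, orientation): joint angles nearest the present ones, or None.
- read_state(): the state.
- get_image(name): name is "scene" or "top"; returns (picture, depth): 400x640x3 uint8, blue, green, red; 400x640 float32, m along the optical axis (not along the pixel's ray), 0 where there is no reading.
- camera_params(name): a dict with "intrinsics" (3x3 intrinsics, pixels), "R" (3x3) and "t" (3): a world point X has camera coordinates R X + t. Camera axes: x right, y down, z forward; pixel columns grow to the right and rows downward; lengths in m; the calibration is good to about 2 mm. A picture is of the moment at which its call begins. camera_params takes no time and is no camera call.
A pose or a line that the arm cannot do raises Unreachable and nothing moves.
- finish_job(): hands the job in; it is judged then, once.
Trained networks look in the newest picture that a camera, given by its name, has taken for a name from the list of things; names that differ only in an ending like _2 or _b are one class to them, and where a whole thing is asked for, a point or a joint stands for the part that bears it (a point fixed in the world has none). Each returns a list of dicts, best first, with "p" (0 to 1); they miss things now and then, are a little off and sometimes report something else, mostly with a low value. They report only what shows in the picture. A call takes as long as a camera call.
- recognise(camera, target): "position" ([row, column] in pixels, amid what is visible of it).
- outline_of(camera, target): "mask" (400x640 bool, what is visible of it) and "position" ([row, column] in pixels, amid what is visible of it).
The state is a dict: "clock": time; "joint_pos": joint angles; "qd": joint speeds; "tau": joint torques, N m; "eef_pos": TCP position; "orientation": TCP orientation; "ft_force": force on the tool from outside, world axes, zero at the start; "moment": the same for the moment, N m; "gripper_width": opening from 0.0 (shut) to 1.0 (fully open); "grip_force": force on a finger pad.
Only numpy, scipy, OpenCV 4.12 (cv2) and the standard library are available. Lean on these libraries where they do the work, as an engineer would, in place of code of your own. Each camera call takes 0.05 s, during which the arm holds its last target. There are 200 camera calls.

## Working session

There is one attempt and no reset: what is moved stays moved. The work goes in short steps, each a Python script; the robot and the scene stay as the last script left them, time stands still between calls to the robot, and variables do not carry over. Pictures are saved under pics/ and viewed, at most 10 in all, crops included, and the job is handed in when it is done.

```bash
mkdir -p pics
cat > h.py <<'E'
import numpy as np, cv2
from station import *
def px2w(cam,rc,depth,r=1):
    P=camera_params(cam);K=np.array(P["intrinsics"]);R=np.array(P["R"]);t=np.array(P["t"])
    i,j=int(round(rc[0])),int(round(rc[1]))
    w=depth[max(0,i-r):i+r+1,max(0,j-r):j+r+1];w=w[w>0]
    if not len(w):return None
    return R.T@(np.median(w)*np.linalg.solve(K,[rc[1],rc[0],1])-t)
def cloud(cam,depth,mask):
    P=camera_params(cam);K=np.array(P["intrinsics"]);R=np.array(P["R"]);t=np.array(P["t"])
    v,u=np.nonzero(mask&(depth>0))
    return (np.linalg.solve(K,np.c_[u,v,np.ones(len(u))].T)*depth[v,u]).T@R-t@R
def w2px(cam,X):
    P=camera_params(cam);K=np.array(P["intrinsics"]);c=K@(np.array(P["R"])@np.array(X)+np.array(P["t"]))
    return c[:2]/c[2]
E
python3 - <<'E'
from h import *
np.set_printoptions(precision=4,suppress=True)
for cam in("top","scene"):
    im,d=get_image(cam);cv2.imwrite(f"pics/{cam}0.png",im);np.save(f"pics/{cam}0.npy",d)
    P=camera_params(cam);print(cam,-np.array(P["R"]).T@P["t"])
    for n in("bender","former","knob","knob_grip","wheel","pawl","pawl_tab","offcut","bin","torch","grips","drivers"):
        for r in outline_of(cam,n)[:2]:
            c=cloud(cam,d,r["mask"]);
            print(n,round(r["p"],2),np.round(r["position"]),px2w(cam,r["position"],d),"med",np.median(c,0) if len(c) else 0,r["mask"].sum())
print(read_state())
E
```

```text
top [0.3955 0.0122 1.0952]
bender 0.88 [145. 310.] [0.6867 0.0336 0.1184] med [0.705  0.0334 0.0149] 10944
former 0.61 [165. 286.] [0.659  0.1009 0.0117] med [0.6334 0.0913 0.0777] 137
knob 0.76 [162. 306.] [0.6539 0.0431 0.0747] med [0.6606 0.041  0.0615] 708
knob_grip 0.63 [161. 307.] [0.6542 0.0401 0.0801] med [0.6606 0.04   0.0614] 732
wheel 0.56 [159. 307.] [0.6572 0.0393 0.091 ] med [0.6619 0.0401 0.0615] 723
wheel 0.55 [147. 308.] [0.6827 0.0388 0.1178] med [0.7052 0.0338 0.0148] 11121
pawl 0.38 [133. 355.] [ 0.7512 -0.0947  0.0276] med [ 0.7474 -0.0938  0.0348] 1477
pawl_tab 0.61 [165. 289.] [0.6426 0.0886 0.0771] med [0.6417 0.0866 0.0762] 119
offcut 0.72 [148. 310.] [0.6807 0.0315 0.1179] med [0.7041 0.0334 0.0149] 10855
offcut 0.59 [118. 333.] [ 0.7658 -0.0268  0.1075] med [ 0.7593 -0.0277  0.1071] 62
bin 0.84 [134. 355.] [ 0.7477 -0.0929  0.0284] med [ 0.7485 -0.0937  0.0348] 1535
bin 0.7 [278. 186.] [0.3451 0.3444 0.0727] med [0.3434 0.3384 0.0737] 1770
torch 0.97 [210. 464.] [ 0.5351 -0.3996  0.0187] med [ 0.539  -0.4061  0.0278] 608
torch 0.39 [165. 286.] [0.6601 0.101
[... 1335 characters left out ...]
0.4097 0.0119] 241
drivers 0.68 [124. 376.] [0.345  0.3394 0.0707] med [0.3429 0.346  0.0676] 1518
drivers 0.18 [267. 342.] [ 0.7388 -0.0879  0.0304] med [ 0.7407 -0.0934  0.0359] 1541
{'clock': 1.3, 'joint_pos': array([ 1.1588,  0.6891, -0.1946,  1.5653,  0.1573,  0.9025, -0.2151]), 'qd': array([ 0.0016,  0.0007, -0.0016,  0.0009, -0.0002, -0.0001,  0.0001]), 'tau': array([  0.0005, -52.7478,  -1.2671, -15.3739,  -0.052 ,  -0.0007,
         0.    ]), 'eef_pos': array([ 0.2695, -0.5639,  0.2387]), 'orientation': array([ 3.1415, -0.    ,  0.4458]), 'ft_force': array([0.4691, 0.1405, 0.626 ]), 'moment': array([ 0.0189, -0.0074, -0.0625]), 'grip_force': 0.0, 'gripper_width': 0.9972820458013717}
```

Run:
```python
from h import *
np.set_printoptions(precision=4,suppress=True)
T=[]
for cam in("top","scene"):
    im=cv2.imread(f"pics/{cam}0.png");d=np.load(f"pics/{cam}0.npy")
    c=cloud(cam,d,np.ones(d.shape,bool));
    s=(c[:,2]>.007)&(c[:,2]<.018)&(np.hypot(c[:,0]-.7,c[:,1]-.03)<.25)
    m=c[s][:,:2].astype(np.float32);img=np.zeros((600,600),np.uint8)
    ij=np.int32((m-[.4,-.27])*1000);ok=((ij>=0)&(ij<600)).all(1);img[ij[ok,0],ij[ok,1]]=255
    img=cv2.morphologyEx(img,cv2.MORPH_CLOSE,np.ones((9,9)));img=cv2.morphologyEx(img,cv2.MORPH_OPEN,np.ones((13,13)))
    n,l,st,_=cv2.connectedComponentsWithStats(img);print(st)
    p=np.argwhere(l==1+np.argmax(st[1:,4])).astype(np.float32)/1000+np.float32([.4,-.27])
    print(cam,np.median(c[s][:,2]),cv2.minAreaRect(p))
    g=c[(c[:,2]>.114)&(c[:,2]<.122)&(np.hypot(c[:,0]-.658,c[:,1]-.035)<.05)]
    print("bar",len(g),g.mean(0) if len(g) else 0, cv2.minAreaRect(g[:,:2].astype(np.float32)) if len(g)>5 else 0)
    cr=im[80:240,220:420] if cam=="top" else im[140:300,280:480]
    T.append(cv2.resize(cr,None,fx=3,fy=3,interpolation=cv2.INTER_CUBIC)[:,:600])
for i,t in enumerate(T):cv2.imwrite(f"pics/c{i}.png",t)
```

```text
[[     0      0    600    600 313044]
 [   125    149    378    298  46440]
 [   431    432     19     29    516]]
top 0.01209849460328316 ((0.70412677526474, 0.03238965570926666), (0.36036765575408936, 0.23944944143295288), 75.49983978271484)
bar 112 [0.6662 0.0425 0.1176] ((0.6662333607673645, 0.042939357459545135), (0.014268786646425724, 0.05788871645927429), 59.221744537353516)
[[     0      0    600    600 323691]
 [   126    152    180    131  16480]
 [   370    214    123     90   5612]
 [   103    304     28     52   1162]
 [   201    356    252    107  13055]]
scene 0.011197938558523246 ((0.625914454460144, -0.05449862778186798), (0.1633078008890152, 0.12349696457386017), 75.82764434814453)
bar 72 [0.6687 0.0364 0.1169] ((0.6680071353912354, 0.03698866814374924), (0.01261451281607151, 0.06017787382006645), 59.03682327270508)
```

View pics/c0.png

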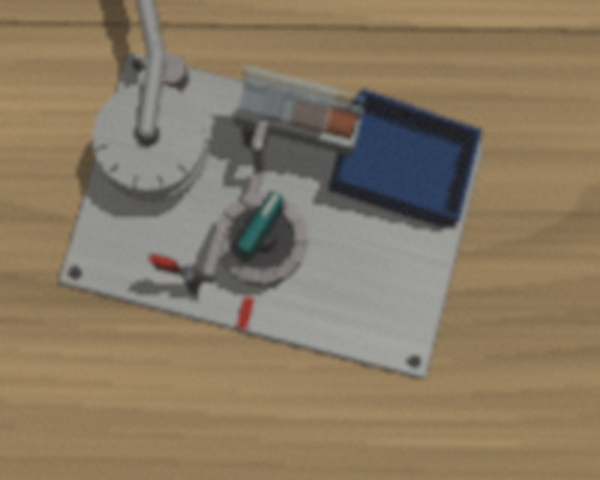

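View pics/c1.png

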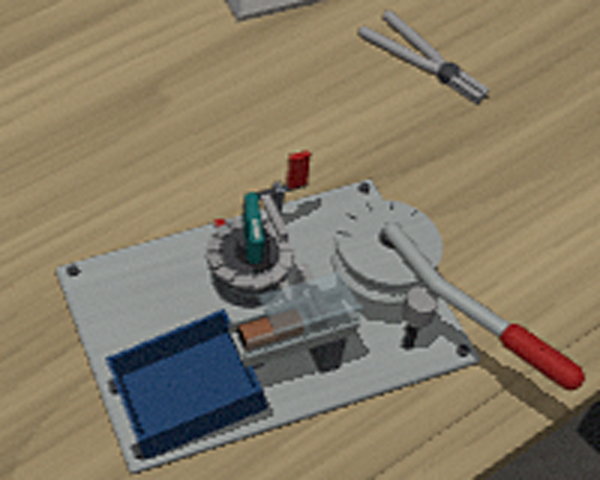

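```bash
cat >> h.py <<'E'
C=np.array([.7041,.0324]);YAW=np.radians(-14.4)
def B(x,y,z):  # bender mm -> world m
    c,s=np.cos(YAW),np.sin(YAW);return np.array([C[0]+(c*x-s*y)/1e3,C[1]+(s*x+c*y)/1e3,z/1e3])
def overlay(cam,im,knob,out,box,pawl=True):
    k=YAW-knob;b=B(-45,0,118);e=.03*np.array([np.cos(k),np.sin(k),0])
    def ln(P,col):
        q=[np.int32((w2px(cam,p)-box[:2])*4) for p in P]
        for a,c in zip(q,q[1:]):cv2.line(I,a.tolist(),c.tolist(),col,1)
    I=cv2.resize(im[box[1]:box[1]+140,box[0]:box[0]+190],None,fx=4,fy=4,interpolation=cv2.INTER_CUBIC)
    ln([B(a*120,c*180,12) for a,c in((1,1),(1,-1),(-1,-1),(-1,1),(1,1))],(0,255,255))
    ln([b-e,b+e],(0,0,255))
    t=np.linspace(0,6.29,40);ln([B(-45+42*np.cos(a),42*np.sin(a),64) for a in t],(255,0,255))
    ln([B(10+50*np.cos(a),118+50*np.sin(a),108) for a in t],(255,255,0))
    ln([B(-97,61,118),B(-97,83,118),B(-97,83,74),B(-97,61,74),B(-97,61,118)],(0,255,0))
    cv2.imwrite(out,I)
E
python3 - <<'E'
from h import *
np.set_printoptions(precision=4,suppress=True)
for cam,box in(("top",(220,80)),("scene",(290,180))):
    im=cv2.imread(f"pics/{cam}0.png");d=np.load(f"pics/{cam}0.npy")
    overlay(cam,im,.285,f"pics/o_{cam}.png",box)
    c=cloud(cam,d,np.ones(d.shape,bool))
    loc=(c[:,:2]-C)@np.array([[np.cos(YAW),-np.sin(YAW)],[np.sin(YAW),np.cos(YAW)]])*1e3
    for n,zr,q,r in(("former",(102,112),(10,118),60),("wheel",(56,68),(-45,0),50),("tab",(82,125),(-97,72),22),("tabflipped?",(66,80),(-130,72),20)):
        s=(c[:,2]*1e3>zr[0])&(c[:,2]*1e3<zr[1])&(np.hypot(*(loc-q).T)<r)
        if s.sum()>3:print(cam,n,s.sum(),cv2.minEnclosingCircle(loc[s].astype(np.float32)),loc[s].mean(0),c[s][:,2].mean())
    p=loc[(c[:,2]>.009)&(c[:,2]<.014)&(abs(loc)<[130,190]).all(1)];print(cam,np.percentile(p,[.5,99.5],axis=0))
E
```

```text
top former 21 ((32.71715545654297, 116.14427947998047), 26.003734588623047) [ 15.122  115.3263] 0.10664928533236229
top wheel 489 ((-38.31917953491211, 1.1594033241271973), 42.869266510009766) [-41.7054  -2.2709] 0.060423444286714714
top tab 43 ((-93.95186614990234, 72.21464538574219), 11.297293663024902) [-94.887   70.9375] 0.10995482348076403
top [[-117.9612 -177.4456]
 [ 117.4411  178.497 ]]
scene former 22 ((39.58258056640625, 110.33525085449219), 27.223289489746094) [ 35.5211 108.9509] 0.10910358482649306
scene wheel 338 ((-37.585235595703125, -4.3752312660217285), 42.98370361328125) [-32.9064  -6.8135] 0.0598837121324552
scene tab 71 ((-93.37776184082031, 67.16032409667969), 12.865535736083984) [-88.86    66.5083] 0.10217601122737507
scene [[-114.6213 -183.2523]
 [ 122.7112  171.7434]]
```

View pics/o_top.png

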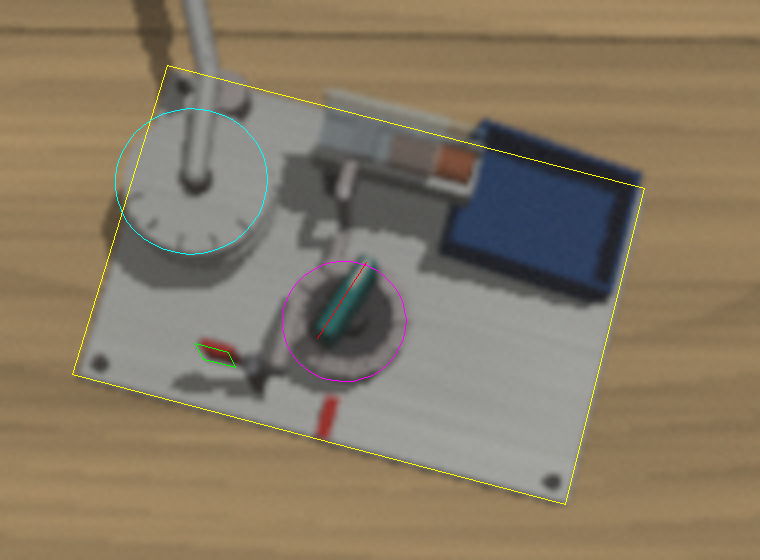

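View pics/o_scene.png

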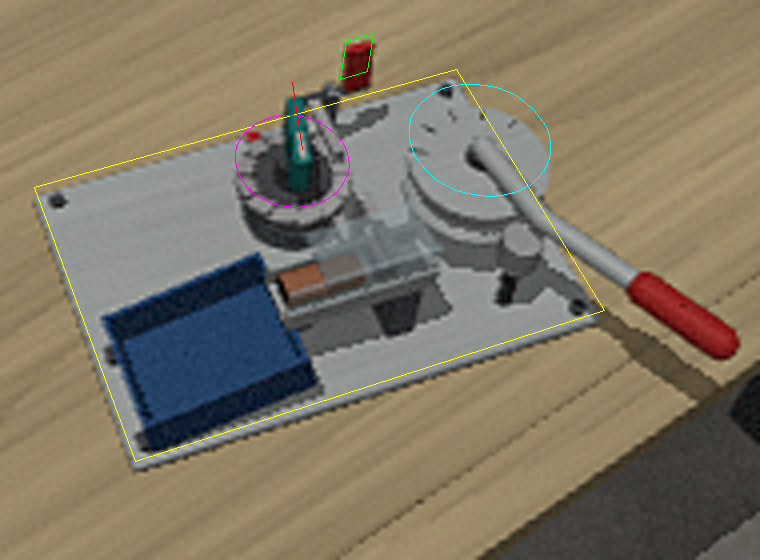

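```bash
sed -i 's/^C=.*/C=np.array([.7041,.0324]);YAW=np.radians(-14.35)\nC=C+np.array([[np.cos(YAW),-np.sin(YAW)],[np.sin(YAW),np.cos(YAW)]])@[.0035,-.0032]/' h.py
python3 - <<'E'
from h import *
np.set_printoptions(precision=2,suppress=True)
print(B(-45,0,86),B(-70,72,88))
for k in(0,np.pi):
  for kn in(-.05,.29,.8,1.4,2.0,2.35): print(k,kn,inverse_kinematics(B(-45,0,86),[np.pi,0,YAW-kn+k]))
for x in(-68,-140):
  for y in (0,np.pi/2,-np.pi/2,np.pi):print(x,y,inverse_kinematics(B(x,72,88),[np.pi,0,YAW+y]))
E
```

```text
[0.66 0.04 0.09] [0.66 0.12 0.09]
0 -0.05 [-0.19  0.93  0.11  1.56 -0.15  0.66 -1.78]
0 0.29 [-0.24  0.94  0.21  1.56 -0.27  0.67 -2.01]
0 0.8 [-0.31  0.96  0.36  1.56 -0.47  0.7  -2.35]
0 1.4 [-0.46  1.05  0.7   1.57 -0.85  0.84 -2.64]
0 2.0 [ 0.41  1.24 -1.26  1.52  1.21  1.29  1.46]
0 2.35 [ 0.41  1.24 -1.26  1.52  1.21  1.29  1.11]
3.141592653589793 -0.05 [ 0.21  1.01 -0.68  1.53  0.77  0.88  0.62]
3.141592653589793 0.29 [ 0.18  1.   -0.62  1.53  0.71  0.85  0.32]
3.141592653589793 0.8 [ 0.13  0.97 -0.51  1.54  0.6   0.79 -0.1 ]
3.141592653589793 1.4 [ 0.05  0.95 -0.35  1.54  0.43  0.73 -0.56]
3.141592653589793 2.0 [-0.03  0.93 -0.18  1.55  0.23  0.68 -1.01]
3.141592653589793 2.35 [-0.08  0.93 -0.09  1.55  0.11  0.67 -1.26]
-68 0 [-0.33  0.94  0.17  1.54 -0.21  0.68 -1.88]
-68 1.5707963267948966 [-0.1   0.94 -0.29  1.53  0.35  0.72 -0.78]
-68 -1.5707963267948966 [ 0.29  1.24 -1.26  1.5   1.2   1.3   1.78]
-68 3.141592653589793 [ 0.12  1.03 -0.74  1.51  0.81  0.92  0.44]
-140 0 [-0.4   0.88  0.17  1.76 -0.26  0.53 -1.88]
-140 1.5707963267948966 [-0.17  0.87 -0.22  1.74  0.32  0.56 -0.84]
-140 -1.5707963267948966 [ 0.29  1.19 -1.26  1.72  1.22  1.23  1.59]
-140 3.141592653589793 [ 0.07  0.95 -0.68  1.73  0.83  0.77  0.29]
```

Run:
```python
from h import *
np.set_printoptions(precision=3,suppress=True)
o=[np.pi,0,YAW-.288+np.pi]
def s(n):
    r=read_state();print(n,r["clock"],r["eef_pos"],r["ft_force"],r["moment"],r["gripper_width"],r["grip_force"])
move_ptp(B(-45,0,200),o);command_gripper(.6);s("above")
print(movel(B(-45,0,86),rate=.1,stop_force=8));s("down")
command_gripper(0,5);dwell(.2);s("grip")
```

```text
above 4.5333 [0.663 0.04  0.2  ] [ 0.058 -0.145  0.593] [-0.    -0.071  0.015] 0.5978510399173227 0.0
False
down 5.825 [0.664 0.04  0.087] [-0.161 -0.309  0.044] [-0.024 -0.125 -0.049] 0.6002056965662378 0.0
grip 6.6917 [0.664 0.042 0.086] [ 2.659  4.15  -3.375] [ 0.725 -0.838 -0.06 ] 0.16134692832769765 4.999855317908555
```

Run:
```python
from h import *
np.set_printoptions(precision=3,suppress=True)
def s(n):
    r=read_state();print(n,r["clock"],r["eef_pos"],r["ft_force"],r["moment"],r["gripper_width"]);return r
p=B(-45,0,86);n=np.array([np.cos(YAW-.288+np.pi/2),np.sin(YAW-.288+np.pi/2),0])
r=s(0)
for d in(.001,.0025):
    movel(p+d*n,rate=.02);dwell(.1);s(d)
```

```text
0 6.6917 [0.664 0.042 0.086] [ 2.659  4.15  -3.375] [ 0.725 -0.838 -0.06 ] 0.16134692832769765
0.001 7.0417 [0.664 0.042 0.086] [ 2.858  4.333 -3.298] [ 0.832 -0.912 -0.039] 0.1634863013665253
0.0025 7.3917 [0.664 0.042 0.086] [1.814 2.71  0.472] [ 0.522 -0.467 -0.049] 0.15897404336231108
```

Run:
```python
from h import *
import json
np.set_printoptions(precision=3,suppress=True)
p=B(-45,0,86);nn=lambda k:np.array([np.cos(YAW-k+np.pi/2),np.sin(YAW-k+np.pi/2),0])
p=p+.004*nn(.288);movel(p,rate=.03);dwell(.1)
r=read_state();print(r["clock"],r["eef_pos"],r["ft_force"])
command_gripper(0,40)
k=.288
for k in np.arange(.4,1.31,.15):
    move_ptp(p,[np.pi,0,YAW-k+np.pi]);r=read_state()
    f=r["ft_force"];fn=f@nn(k);y=r["orientation"][2]
    print(round(r["clock"],2),round(k,2),"yaw->k",round((YAW+np.pi-y+np.pi)%(2*np.pi)-np.pi,3),r["eef_pos"]-p,f,"fn",round(fn,2),"Mz",r["moment"][2])
    p=p+np.clip(.0004*fn,-.001,.001)*nn(k)
json.dump(p.tolist(),open("p.json","w"))
im,d=get_image("top")
cv2.imwrite("pics/t1.png",im)
```

```text
7.7417 [0.664 0.042 0.086] [-2.017 -1.854  5.857]
8.21 0.4 yaw->k 0.398 [-0.    -0.001  0.   ] [-2.254 -1.569  5.281] fn -2.61 Mz -0.12256867283018263
8.46 0.55 yaw->k 0.544 [0. 0. 0.] [0.47  1.571 3.785] fn 1.43 Mz -0.11107048332169045
8.71 0.7 yaw->k 0.693 [0. 0. 0.] [0.902 0.337 3.682] fn 0.93 Mz -0.026134953558749972
8.96 0.85 yaw->k 0.843 [0.001 0.    0.   ] [2.609 1.231 2.407] fn 2.88 Mz -0.029696530626313066
9.21 1.0 yaw->k 0.993 [0. 0. 0.] [1.386 1.29  4.716] fn 1.72 Mz -0.09256100233587444
9.46 1.15 yaw->k 1.143 [ 0. -0.  0.] [0.745 0.07  4.053] fn 0.75 Mz -0.10859992142090885
9.71 1.3 yaw->k 1.293 [ 0. -0.  0.] [2.167 0.765 4.59 ] fn 2.18 Mz -0.08696133914523095
```

Run:
```python
from h import *
import json
np.set_printoptions(precision=3,suppress=True)
p=np.array(json.load(open("p.json")));nn=lambda k:np.array([np.cos(YAW-k+np.pi/2),np.sin(YAW-k+np.pi/2),0])
for k in np.arange(1.45,2.36,.15):
    move_ptp(p,[np.pi,0,YAW-k+np.pi]);r=read_state();f=r["ft_force"];fn=f@nn(k)
    print(round(r["clock"],2),round(k,2),r["eef_pos"]-p,f,"fn",round(fn,2),"Mz",r["moment"][2],r["gripper_width"])
    p=p+np.clip(.0004*fn,-.001,.001)*nn(k)
json.dump(p.tolist(),open("p.json","w"))
dwell(.6);print(p-B(-45,0,86))
for cam in("top","scene"):
    im,d=get_image(cam);cv2.imwrite(f"pics/{cam}2.png",im)
    for x in recognise(cam,"offcut"):print(cam,x["p"],x["position"],px2w(cam,x["position"],d))
t=cv2.imread("pics/top2.png")[80:220,220:410];s=cv2.imread("pics/scene2.png")[170:310,280:470]
cv2.imwrite("pics/m2.png",cv2.resize(np.hstack([t,s]),None,fx=2.1,fy=2.1,interpolation=cv2.INTER_CUBIC))
```

```text
10.01 1.45 [-0. -0.  0.] [0.797 0.605 5.732] fn 0.71 Mz -0.13536522752345245 0.15521394169235156
10.26 1.6 [ 0. -0.  0.] [2.448 0.484 5.455] fn 2.22 Mz -0.130177507716512 0.15450121810666342
10.51 1.75 [-0. -0.  0.] [0.774 0.38  6.766] fn 0.55 Mz -0.15308976735670754 0.15241042434510912
10.76 1.9 [ 0. -0.  0.] [0.98  0.394 5.937] fn 0.6 Mz -0.08458792992428164 0.1527133585155479
11.01 2.05 [ 0. -0.  0.] [ 2.012 -1.395  6.226] fn 2.43 Mz -0.1255696239009448 0.15395079020990518
11.26 2.2 [-0. -0.  0.] [ 0.636 -1.285  6.481] fn 1.4 Mz -0.08232968851325402 0.15701850759505356
11.51 2.35 [-0. -0.  0.] [1.434 0.139 6.927] fn 0.62 Mz -0.10305592337285126 0.15502451087003094
[0.008 0.002 0.   ]
top 0.75 [134.4, 355.2] [ 0.739 -0.092  0.053]
scene 0.65 [269.4, 337.2] [ 0.747 -0.109  0.05 ]
scene 0.33 [159.4, 422.6] [0.534 0.408 0.01 ]
```

View pics/m2.png

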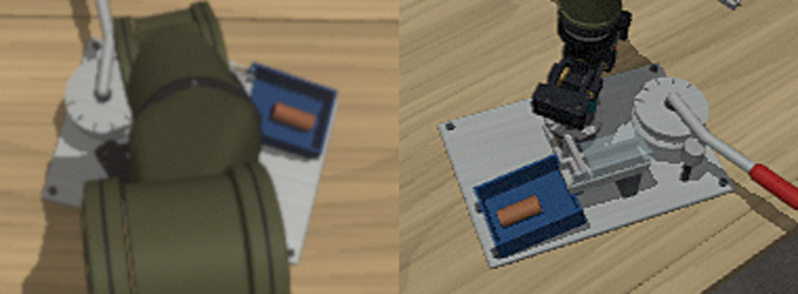

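Run:
```python
from h import *
import json
np.set_printoptions(precision=3,suppress=True)
def s(n):
    r=read_state();print(n,r["clock"],r["eef_pos"],r["ft_force"],r["gripper_width"])
p=np.array(json.load(open("p.json")))
command_gripper(.6,20);movel([p[0],p[1],.2],rate=.15);s("up")
command_gripper(0,20)
o=[np.pi,0,YAW+np.pi/2]
move_ptp(B(-58,72,180),o)
print(movel(B(-58,72,88),rate=.12,stop_force=6));s("down")
print(movel(B(-124,72,88),rate=.08,stop_force=8));s("pushed")
dwell(.2);movel(B(-124,72,190),rate=.15);s("up")
move_ptp([.45,-.25,.3],o);s("away")
for cam in("top","scene"):
    im,d=get_image(cam);cv2.imwrite(f"pics/{cam}3.png",im)
t=cv2.imread("pics/top3.png")[80:220,220:410];z=cv2.imread("pics/scene3.png")[170:310,280:470]
cv2.imwrite("pics/m3.png",cv2.resize(np.hstack([t,z]),None,fx=2.1,fy=2.1,interpolation=cv2.INTER_CUBIC))
```

```text
up 13.9417 [0.67  0.042 0.199] [-0.526  0.241  0.999] 0.5999235284614122
False
down 16.275 [0.669 0.113 0.089] [ 0.093  1.364 -0.647] 0.0072370294148344436
False
pushed 17.25 [0.605 0.129 0.088] [ 0.971 -0.927  0.279] 0.005712663845449624
up 18.2833 [0.604 0.129 0.189] [ 0.078 -0.319 -0.481] 0.0023422294774026737
away 19.8417 [ 0.451 -0.249  0.3  ] [ 0.253 -1.275 -0.996] 0.004181350215000229
```

View pics/m3.png

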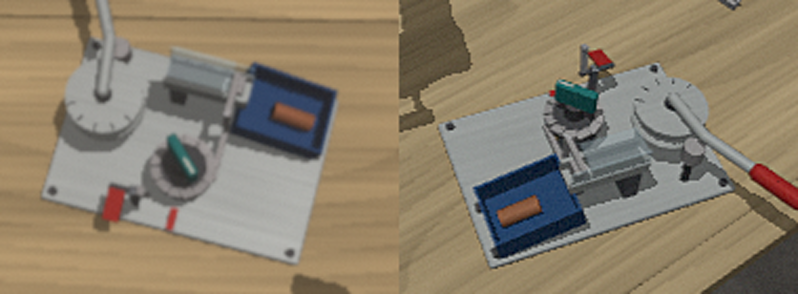

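Run:
```python
from h import *
np.set_printoptions(precision=4,suppress=True)
for cam in("top","scene"):
    im,d=get_image(cam);c=cloud(cam,d,np.ones(d.shape,bool))
    g=c[(c[:,2]>.114)&(c[:,2]<.122)&(np.hypot(c[:,0]-.668,c[:,1]-.04)<.045)]
    print(cam,len(g),g.mean(0),cv2.minAreaRect(g[:,:2].astype(np.float32)))
    q=c[np.hypot(*(c[:,:2]-B(-105,36,0)[:2]).T)<.03];print("pawl top",np.sort(q[:,2])[-5:])
    for x in recognise(cam,"offcut"):print(x["p"],px2w(cam,x["position"],d))
```

```text
top 114 [0.6659 0.0425 0.1176] ((0.6663962006568909, 0.042775869369506836), (0.05917275324463844, 0.014006889425218105), 32.17093276977539)
pawl top [0.1285 0.129  0.13   0.13   0.1312]
0.52 [ 0.7441 -0.1086  0.0488]
scene 76 [0.6682 0.0363 0.1171] ((0.6677393317222595, 0.036583416163921356), (0.05730950087308884, 0.014622384682297707), 30.721595764160156)
pawl top [0.1252 0.1255 0.1262 0.1265 0.1265]
0.72 [ 0.7517 -0.1089  0.0468]
0.59 [0.6322 0.0991 0.0775]
```

Run:
```python
from h import *
np.set_printoptions(precision=3,suppress=True)
p=np.array([.668,.041,.086]);nn=lambda k:np.array([np.cos(YAW-k+np.pi/2),np.sin(YAW-k+np.pi/2),0])
k=2.343
move_ptp([p[0],p[1],.2],[np.pi,0,YAW-k+np.pi]);command_gripper(.6)
print(movel(p,rate=.12,stop_force=8))
command_gripper(0,8);dwell(.1);r=read_state();fn=r["ft_force"]@nn(k);print(r["clock"],r["gripper_width"],r["ft_force"],fn,r["eef_pos"]-p)
p=p+np.clip(.0005*fn,-.002,.002)*nn(k);movel(p,rate=.02);command_gripper(0,40)
for k in list(np.arange(2.2,.15,-.15))+[.09,.05,.02,0,-.02,-.04]:
    move_ptp(p,[np.pi,0,YAW-k+np.pi]);r=read_state();f=r["ft_force"];fn=f@nn(k);m=r["moment"][2]
    print(round(r["clock"],2),round(k,2),r["eef_pos"]-p,f,"fn",round(fn,2),"Mz",round(m,3),"w",round(r["gripper_width"],3),round((YAW+np.pi-r["orientation"][2]+np.pi)%(2*np.pi)-np.pi,3))
    p=p+np.clip(.0004*fn,-.001,.001)*nn(k)
    if abs(m)>.45 or np.linalg.norm(f)>25:print("stop");break
```

```text
False
24.3 0.15315914536810116 [ 1.139 -1.562  0.199] 1.926315376124428 [ 0. -0.  0.]
25.02 2.2 [-0.  0.  0.] [-2.679  1.123  3.016] fn -2.57 Mz 0.117 w 0.158 2.203
25.27 2.05 [ 0. -0.  0.] [-0.572  0.363  2.193] fn -0.67 Mz 0.122 w 0.154 2.056
25.52 1.9 [ 0. -0.  0.] [-0.051 -0.834  2.193] fn 0.41 Mz 0.139 w 0.154 1.907
25.77 1.75 [ 0. -0.  0.] [-0.447  0.154  2.772] fn -0.47 Mz 0.107 w 0.158 1.757
26.02 1.6 [ 0. -0.  0.] [-0.518 -0.102  3.191] fn -0.47 Mz 0.155 w 0.157 1.607
26.27 1.45 [ 0. -0.  0.] [-0.303 -0.615  3.52 ] fn -0.22 Mz 0.132 w 0.155 1.458
26.52 1.3 [ 0. -0.  0.] [-0.845 -0.786  4.124] fn -0.86 Mz 0.139 w 0.158 1.308
26.77 1.15 [ 0. -0.  0.] [ 1.394 -0.481  3.704] fn 1.29 Mz 0.108 w 0.151 1.158
27.02 1.0 [-0. -0.  0.] [-1.003 -1.137  5.495] fn -1.31 Mz 0.096 w 0.154 1.006
27.27 0.85 [-0. -0.  0.] [ 0.603 -0.666  3.62 ] fn 0.24 Mz 0.086 w 0.153 0.856
27.52 0.7 [-0. -0.  0.] [-0.546 -1.433  5.172] fn -1.28 Mz 0.113 w 0.156 0.705
27.77 0.55 [ 0. -0.  0.] [ 0.422 -1.786  3.799] fn -0.94 Mz 0.159 w 0.156 0.555
28.02 0.4 [0. 0. 0.] [ 1.905 -1.301  4.423] fn 0.12 Mz 0.116 w 0.155 0.405
28.27 0.25 [ 0. -0.  0.] [ 0.472 -0.539  4.593] fn -0.25 Mz 0.166 w 0.155 0.254
28.52 0.09 [ 0. -0.  0.] [ 0.754 -2.084  5.488] fn -1.71 Mz 0.061 w 0.153 0.094
28.77 0.05 [0. 0. 0.] [1.482 0.566 4.085] fn 0.98 Mz 0.047 w 0.156 0.053
29.02 0.02 [0. 0. 0.] [ 1.403 -0.843  4.312] fn -0.44 Mz -0.001 w 0.158 0.022
29.27 0 [0. 0. 0.] [1.898 0.05  2.666] fn 0.52 Mz -0.005 w 0.156 0.001
29.52 -0.02 [0. 0. 0.] [2.382 0.755 3.254] fn 1.28 Mz -0.484 w 0.157 -0.019
stop
```

Run:
```python
from h import *
np.set_printoptions(precision=4,suppress=True)
command_gripper(.6,20);r=read_state();e=r["eef_pos"];movel([e[0],e[1],.22],rate=.15)
move_ptp([.45,-.25,.3],[np.pi,0,YAW+np.pi/2])
P={}
for cam in("top","scene"):
    im,d=get_image(cam);P[cam]=im;c=cloud(cam,d,np.ones(d.shape,bool))
    g=c[(c[:,2]>.114)&(c[:,2]<.122)&(np.hypot(c[:,0]-.668,c[:,1]-.04)<.045)]
    print(cam,len(g),cv2.minAreaRect(g[:,:2].astype(np.float32)))
    for x in recognise(cam,"offcut"):print(x["p"],px2w(cam,x["position"],d))
print(read_state()["clock"])
cv2.imwrite("pics/m4.png",cv2.resize(np.hstack([P["top"][80:220,220:410],P["scene"][170:310,280:470]]),None,fx=2.1,fy=2.1,interpolation=cv2.INTER_CUBIC))
```

```text
top 109 ((0.6657302379608154, 0.04300278052687645), (0.013708760030567646, 0.0577484592795372), 76.29425048828125)
0.43 [ 0.7375 -0.1013  0.0481]
0.37 [0.6433 0.0442 0.1165]
0.33 [0.532  0.4163 0.003 ]
scene 73 ((0.6694098114967346, 0.03583816811442375), (0.01331842876970768, 0.055547162890434265), 76.68762969970703)
0.76 [ 0.748  -0.1017  0.0508]
32.875
```

View pics/m4.png

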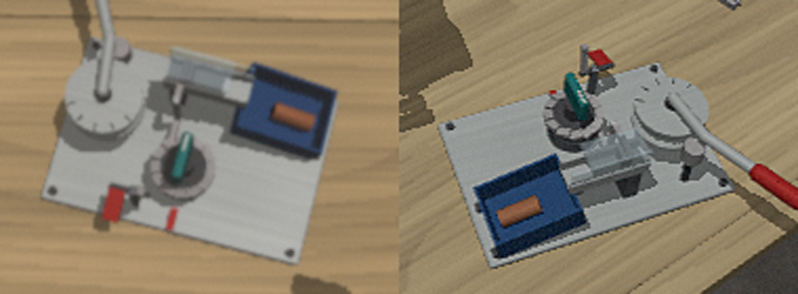

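The pictures show the bar parallel to the bender (knob at about 0), the red tab lying flat at (115,205), and the offcut in the bin at (292,115).

```bash
python3 -c "
from station import *
print(finish_job())"
```

```text
the job is handed in; nothing more can be done
None
```

The job is handed in at about 33 s of the 67 s allowed: the last pictures show the offcut in the bin, the pawl flipped clear and the knob home at its stop, with the gripper withdrawn; I did not re-measure the torch, grips or screwdriver set, and the station returned no verdict.

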